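Set the stop pin, seat the angle-iron offcut in the fence corner and hold it for tacking

ROBOT

A 6-joint arm with a two-finger parallel gripper is mounted at the origin on the work surface. World frame = base frame: x ahead of the robot, y to its left, z up, the work surface at z = 0. Lengths are in m, angles in rad, forces in N, time in s.
With the tool pointing down it reaches from about 0.35 to 0.975 m from the base axis. Payload 4.9 kg.
Tool frame: the origin (TCP) lies at the very end of the fingers, on their centre line; the grasp point (between the pads) lies 19 mm behind it (pinch_z is the distance from the TCP to the grasp point, in m); z points along the fingers, y is the line along which they close (so a half turn about z gives the same grasp; the last joint's range is limited). The gripper opens to 85 mm and grips with 20 to 120 N. Pads are 22 mm wide; open, the fingers measure 114 mm over their backs; the gripper's body (76 mm by 85 mm) begins 54 mm behind the grasp point. The pads swing forward as they close: fully open they stand 13 mm farther back than shut.
Start: joints at [1.141, 0.053, 1.613, -0, 1.476, -0.119], TCP at [0.191, 0.595, 0.231] pointing down, gripper open.
Joint ranges: [-3.01, 3.01], [-1.01, 2.22], [0.06, 2.58], [-1.02, 4.17], [0.09, 2.62], [-3.14, 3.14]. Speed limits (rad/s): [2.57, 2.57, 3.14, 3.14, 3.14, 3.14].

INTERFACE

Orientations are given as a unit quaternion [w, x, y, z].
In Python, from plant import * gives the robot as it stands. The module is installed in compiled form; this text tells all that it offers.
- The arm moves only by the tool play_rows, never from a script. Its arguments are lists of equal length, an entry for each row: "linear": the shift along the world's x, y, z in m, a list of three; "turn": the turn about the world's z in degrees. A call has 1 to 8 rows; each row shifts and turns the commanded pose from where the row before left it; what a row does not reach is not made up. A row lasts 1/8 s, in which the tool goes at most 62.5 mm and 10.7 degrees, less where a joint would pass 70% of its speed; a pose out of reach is approached as far as the arm can. A call is refused whole if a number of a shift passes 0.0625 or a number of a turn 10.7, either way. A call with a gripper value outside its range is refused whole. "hand" is the finger opening in m, from 0 to 0.0854, set as the call begins (left out, the last holds). The fingers move at their own pace and stop on an object; the grip force is fixed at half the most. Time passes only in rows, so rows that do not move let the fingers close. It gives the time, the measured TCP pose, the force, the opening and the grip force at its end, in the units of the state.
- state(): the state, without advancing time (a new reading comes with each control period).
- grab_frame(name): name is "side" or "top"; returns the picture (480x640x3 uint8, red, green, blue); there is no depth.
- camera_info(name): a dict with "camera_matrix" (3x3 intrinsics, pixels), "origin" and "attitude" of the camera in the world. Camera axes: x right, y down, z forward; pixel columns grow to the right and rows downward; lengths in m; the calibration is good to about 2 mm. A picture is of the moment at which its call begins. camera_info takes no time and is no camera call.
- job_done(): hands the job in; it is judged then, once.
Trained networks look in the newest picture that a camera, given by its name, has taken for a name from the list of things; names that differ only in an ending like _2 or _b are one class to them, and where a whole thing is asked for, a point or a joint stands for the part that bears it (a point fixed in the world has none). Each returns a list of dicts, best first, with "p" (0 to 1); they miss things now and then, are a little off and sometimes report something else, mostly with a low value. They report only what shows in the picture. A call takes as long as a camera call. They do not tell look-alikes from the thing itself.
- trace(camera, thing): "region" (480x640 bool, what is visible of it) and "location" ([column, row] in pixels, amid what is visible of it).
The state is a dict: "time": time; "joint_pos": joint angles; "joint_vel": joint speeds; "joint_efforts": joint torques, N m; "tool_pos": TCP position; "tool_rot": TCP orientation; "contact_force": force on the tool from outside, world axes, zero at the start; "ft_torque": the same for the moment, N m; "gripper_width": opening from 0.0 (shut) to 1.0 (fully open); "grasp_force": force on a finger pad.
Only numpy, scipy, OpenCV 4.12 (cv2) and the standard library are available. Lean on these libraries where they do the work, as an engineer would, in place of code of your own. Each camera call takes 0.05 s, during which the arm holds its last target. There are 200 camera calls.

TASK

Get the angle-iron offcut ready to be tack-welded on the fixture plate. Take the smooth stop pin out of the rack and stand it, fully home on its shoulder, in the left-hand end hole (seen from the robot) of the row nearest the fence; then set the offcut on the plate with its upright leg towards the fence, its whole face flat against the fence and its left end against the pin, and finish while holding it there yourself with one firm slanting push of the fingers that presses it down on the plate and into the fence at the same time. The pin stays in its hole, and the clamp bolts, the other steel pieces and the tools are left where they are.

Things in the scene. Friction and masses are not known exactly. Their poses are not given: they have to be found in the camera images.
- plate: Steel fixture plate fixed on the bench, 200 mm in x by 250 mm in y by 30 mm thick. Origin at the centre of its underside, z up, +x towards the fence, +y to the left. Twelve plain through holes of 17.5 mm diameter (rim chamfer 1.5 mm) in three rows of four: row x = +30 (nearest the fence), -20 and -70 mm, at y = -75, -25, +25, +75 mm. Ground and oiled: steel slides on it with a friction of about 0.25.
- socket (a point): Centre of the mouth of the hole that the pin goes in, on the plate's top face: the left-hand end hole of the row nearest the fence, plate x = +30, y = +75 mm; 17.5 mm diameter, 30 mm deep, right through the plate. Axes parallel to the plate's.
- fence: Steel fence bolted on the plate along its far side: a bar 240 mm long in y, 20 mm thick, 30 mm high above the plate, with a low flange and bolts behind it. Origin on its lower edge where its near face (the one that the offcut goes against) meets the plate's top, at mid-length; +x points away from the robot, into the fence; y along it, z up. The face lies 30 mm beyond the socket's centre.
- rack: Dark steel rack block fixed on the bench, 60 mm in x by 160 mm in y by 34 mm high, with three 17.5 mm holes 50 mm apart along its y (at -50, 0, +50 mm), in which the stop pin and two clamp bolts stand, in any order. Origin at the centre of its underside.
- pin_mid (a point): Loose smooth round steel stop pin, standing in the rack: head 24 mm diameter and 55 mm high, no knob, above a flat shoulder; below it a shank of 16 mm diameter, 24 mm long, with a chamfered foot. This point lies on its axis half-way up the head, 27.5 mm above the shoulder; z points up along the pin. About 0.2 kg.
- pin_shoulder (a point): Point on the axis of the stop pin in the plane of its shoulder (underside of the 24 mm head), 24 mm above the foot of the shank. Rests on the rack's or plate's top when the pin is home.
- offcut: The workpiece: a loose offcut of dark 60 x 60 x 8 mm steel angle (L section), 100 mm long, about 0.7 kg, lying on the bench on one leg with the other leg standing up at its far edge. Origin at the centre of its underside; +x towards the upright leg, y along its length (+y end goes to the pin), z up. The flat leg spans x -30..+30, z 0..8 mm; the upright leg spans x +22..+30, z 0..60 mm; its outer face is at x = +30 mm.
- offcut_leg (a point): Centre of the offcut's upright leg: mid-length, mid-thickness (the leg is 8 mm thick), 30 mm above its underside; 26 mm in +x from the offcut's origin. Its axes are the offcut's.
- offcut_heel (a point): Mid-length of the offcut's outer heel edge (under the outer face of the upright leg), at the underside: meets the line where fence and plate join when seated.
- offcut_end (a point): Centre of the end of the offcut's flat leg at its +y (left) end, 50 mm from mid-length, 30 mm from the outer face of the upright leg, 4 mm above the underside. Lies against the pin's 24 mm head when seated, 12 mm from its axis.
- clampbolt1: Bystander: short clamp bolt with a black star knob (32 mm wide, 32 mm high over the shoulder), in the rack. Origin on its axis at the shoulder.
- clampbolt2: Bystander: second clamp bolt, the same as the first, in the rack.
- tube: Bystander: offcut of 40 mm square steel tube, 110 mm long, lying on the bench to the right. Origin under its centre.
- hammer: Bystander: hammer lying beyond the fixture plate.
- can: Bystander: grey spray can standing, 66 mm diameter, 170 mm high. Origin under its centre.
- tape: Bystander: black tape measure, about 70 x 36 x 62 mm, far left. Origin under its centre.
- bolt: Bystander: hexagon bolt standing on its head on the plate's near right corner, 27 mm wide, 55 mm high. Origin under its centre.
- brush: Bystander: wire brush with wooden handle, about 240 mm long, lying far right.
There are look-alikes about, which are no part of the job. Leave any purple or yellow look-alike of the part that bears pin_mid alone.

How it is judged:
By the outcome, as a careful person would: the job done as asked, in the order asked, and still so for the second after the job is handed in, while the arm keeps its last pose, push and grip.
It also fails if it takes over 72 s, if anything falls off the work surface, if the arm or the gripper's body presses on something with over 40 N, if the wrist force passes 120 N, or if a joint passes its speed limit or range.

## Working session

There is one attempt and no reset: what is moved stays moved. The work goes in short steps, Python scripts to look and compute and a tool call to move; the robot and the scene stay as the last step left them, time stands still between calls to the robot, and variables do not carry over. Pictures are saved under pics/ and viewed, at most 10 in all, crops included, and the job is handed in when it is done.

Besides the shell and the picture viewer there is one more tool, called after ">>>" in YAML: its name, and indented under it one key for each argument. play_rows: Moves the arm, as the interface text tells. Its arguments: {"type":"object","properties":{"linear":{"type":"array","items":{"type":"array","items":{"type":"number"}}},"turn":{"type":"array","items":{"type":"number"}},"hand":{"type":"number"}},"required":["linear","turn"]}

```bash
mkdir -p pics; cat > h.py <<'E'
from plant import *
import numpy as np, cv2
from scipy.spatial.transform import Rotation as R
def cam(n):
    c=camera_info(n); q=c["attitude"]
    q=np.array(q)
    M=q if q.shape==(3,3) else R.from_quat([q[1],q[2],q[3],q[0]]).as_matrix()
    return np.array(c["camera_matrix"]),np.array(c["origin"]),M
def ray(n,px,z):
    K,o,M=cam(n); d=M@np.linalg.inv(K)@[px[0],px[1],1]
    return o+d*(z-o[2])/d[2]
def proj(n,p):
    K,o,M=cam(n); c=K@(M.T@(np.asarray(p)-o)); return c[:2]/c[2]
def snap(n,f):
    im=grab_frame(n); cv2.imwrite("pics/"+f,im[:,:,::-1]); return im
E
python3 - <<'E'
from h import *
for n in("top","side"):
    snap(n,n+"0.png"); print(n,camera_info(n))
s=state();print(s)
for n in("top","side"):
  for t in("plate","fence","rack","pin_mid","offcut","clampbolt1"):
    for d in trace(n,t)[:4]:
        r=d["region"]; ys,xs=np.nonzero(r)
        print(n,t,round(d["p"],2),np.round(d["location"],1),r.sum(),(xs.min(),xs.max(),ys.min(),ys.max()) if len(xs) else 0)
E
```

```text
top {'camera_matrix': array([[483.2954628 ,   0.        , 319.80600349],
       [  0.        , 483.2954628 , 239.70616059],
       [  0.        ,   0.        ,   1.        ]]), 'origin': array([0.53328035, 0.02554632, 1.40271167]), 'attitude': array([-0.0166969 ,  0.71425238, -0.69932547,  0.02255293])}
side {'camera_matrix': array([[503.10028373,   0.        , 322.10621497],
       [  0.        , 503.10028373, 243.32408992],
       [  0.        ,   0.        ,   1.        ]]), 'origin': array([0.15980123, 0.83669377, 0.76929782]), 'attitude': array([ 0.10703565, -0.22836017,  0.86405935, -0.43565634])}
{'time': 0.1, 'joint_pos': array([ 1.14096102e+00,  5.33028579e-02,  1.61415584e+00, -1.49189038e-06,
        1.47600380e+00, -1.18964238e-01]), 'joint_vel': array([ 0.00047043, -0.00244784, -0.00209209, -0.00131277,  0.00101016,
        0.00165869]), 'joint_efforts': array([ 1.39150766e-04, -3.94901168e+01, -3.71363211e+01, -1.45998674e-04,
        3.92966977e-03, -2.52227039e-06]), 'tool_pos': array([0.19092196, 0.59453245, 0.23017902]), 'tool_rot': array([-2.52619924e-04,  1.548102
[... 1549 characters left out ...]
, np.int64(206))
side pin_mid 0.87 [312.8 411.1] 483 (np.int64(305), np.int64(320), np.int64(396), np.int64(432))
side pin_mid 0.69 [294.6 441. ] 451 (np.int64(284), np.int64(298), np.int64(427), np.int64(462))
side pin_mid 0.68 [227.4 371.8] 432 (np.int64(222), np.int64(237), np.int64(356), np.int64(391))
side pin_mid 0.64 [413.8 192.6] 785 (np.int64(397), np.int64(432), np.int64(171), np.int64(205))
side offcut 0.66 [414.5 188.3] 831 (np.int64(397), np.int64(434), np.int64(170), np.int64(206))
side clampbolt1 0.98 [260.6 398.5] 388 (np.int64(248), np.int64(269), np.int64(388), np.int64(412))
side clampbolt1 0.85 [289.7 354.4] 348 (np.int64(276), np.int64(297), np.int64(348), np.int64(369))
```

```bash
python3 - <<'E'
import cv2
a=cv2.imread("pics/top0.png")[180:340,120:520]; cv2.imwrite("pics/top0c.png",cv2.resize(a,None,fx=2,fy=2,interpolation=cv2.INTER_CUBIC))
b=cv2.imread("pics/side0.png")
b=b[120:480,180:580];cv2.imwrite("pics/side0c.png",cv2.resize(b,(666,600),interpolation=cv2.INTER_CUBIC))
E
```

```text
(no output)
```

View pics/top0c.png

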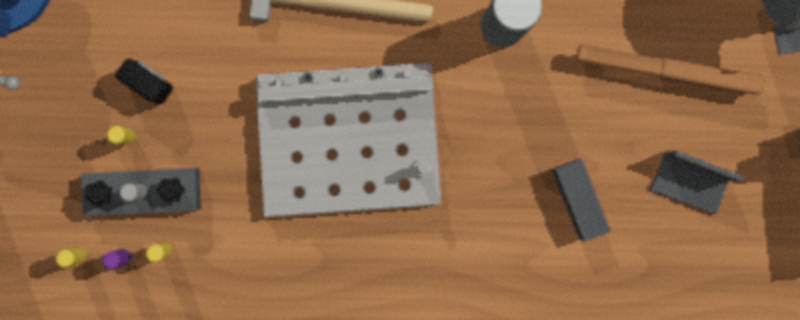

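View pics/side0c.png

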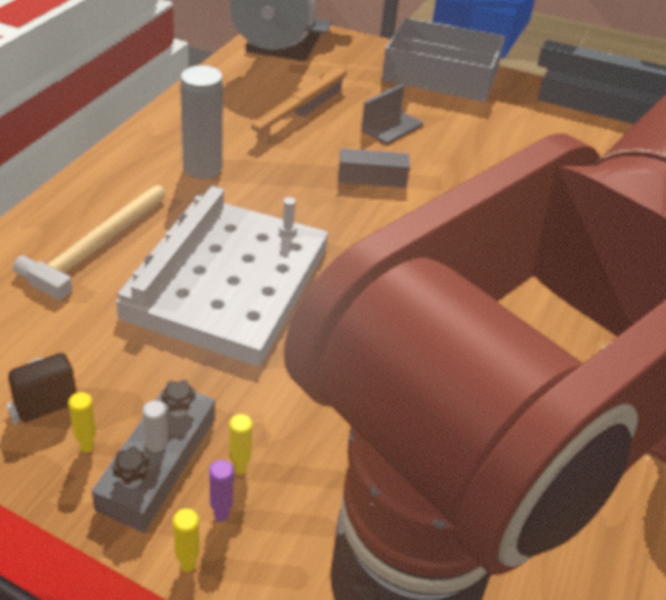

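The grey smooth pin stands in the rack's middle hole (top ≈ 184,275; side ≈ 273,377), between two black star-knob bolts. Candidates are the purple one at side (312,411) and the yellow ones at (325,386), (294,441), (228,372). Only the grey one stands in the rack, so that one is meant. The offcut L is at top (465,269) and side (414,190). The tube is at top (410,280).

```bash
cat >> h.py <<'E'
def render(n,parts,x,y,yaw,S=4):
    m=np.zeros((480*S,640*S),np.uint8); c,s=np.cos(yaw),np.sin(yaw)
    for P in parts:
        P=np.asarray(P); W=np.c_[x+c*P[:,0]-s*P[:,1],y+s*P[:,0]+c*P[:,1],P[:,2]]
        px=np.array([proj_fast(n,w) for w in W])
        h=cv2.convexHull(((px+.5)*S-.5).astype(np.float32))
        cv2.fillConvexPoly(m,np.round(h).astype(np.int32),255)
    return cv2.GaussianBlur(cv2.resize(m,(640,480),interpolation=cv2.INTER_AREA)/255.,(0,0),.7)
_c={}
def proj_fast(n,p):
    if n not in _c:_c[n]=cam(n)
    K,o,M=_c[n]; c=K@(M.T@(p-o)); return c[:2]/c[2]
def box(x0,x1,y0,y1,z0,z1): return [(a,b,c) for a in(x0,x1) for b in(y0,y1) for c in(z0,z1)]
def cyl(r,z0,z1): return [(r*np.cos(t),r*np.sin(t),z) for t in np.linspace(0,6.28,24) for z in(z0,z1)]
def fit(parts,masks,x0,useyaw=True,step=(.008,.008,.1)):
    from scipy.optimize import minimize
    B={n:cv2.GaussianBlur(m.astype(float),(0,0),.7) for n,m in masks.items()}
    def cost(v):
        yw=v[2] if useyaw else 0; t=0
        for n,b in B.items():
            r=render(n,parts,v[0],v[1],yw); t+=((r-b)**2).sum()/b.sum()
        return t
    x0=np.array(x0[:3 if useyaw else 2],float)
    sim=np.vstack([x0]+[x0+np.eye(len(x0))[i]*step[i] for i in range(len(x0))])
    r=minimize(cost,x0,method="Nelder-Mead",options=dict(initial_simplex=sim,xatol=1e-4,fatol=1e-4,maxiter=150))
    return np.round(r.x,4),round(r.fun,3)
E
cat > m.py <<'E'
from h import *
from scipy.optimize import least_squares
im={n:cv2.imread(f"pics/{n}0.png") for n in("top","side")}
H=[(x,y) for x in(.03,-.02,-.07) for y in(.075,.025,-.025,-.075)][:-1]
def hw(v,h): c,s=np.cos(v[2]),np.sin(v[2]); return np.array([v[0]+c*h[0]-s*h[1],v[1]+s*h[0]+c*h[1],.03])
a=ray("top",(120+147.5,180+61),.03);b=ray("top",(120+200,180+57.5),.03)
d=a-b; yaw=np.arctan2(d[1],d[0])-np.pi/2; c,s=np.cos(yaw),np.sin(yaw)
v0=[a[0]-c*.03+s*.075,a[1]-s*.03-c*.075,yaw]; print("v0",v0)
def cent(n,v):
    out=[]
    g=cv2.cvtColor(im[n],cv2.COLOR_BGR2GRAY).astype(float)
    for h in H:
        p=proj(n,hw(v,h)); x,y=np.round(p).astype(int); w=g[y-5:y+6,x-5:x+6]
        k=np.clip(np.percentile(w,70)-15-w,0,None); yy,xx=np.mgrid[y-5:y+6,x-5:x+6]
        out.append([(k*xx).sum()/k.sum(),(k*yy).sum()/k.sum()])
    return np.array(out)
for cams in(["top"],["side"],["top","side"]):
    v=np.array(v0)
    for _ in range(4):
        C={n:cent(n,v) for n in cams}
        r=least_squares(lambda v:np.concatenate([(np.array([proj(n,hw(v,h)) for h in H])-C[n]).ravel() for n in cams]),v,loss="soft_l1"); v=r.x
    print(cams,np.round(v,4),"rms",np.sqrt((r.fun**2).mean()),"socket",hw(v,H[0]))
def gray(n,x0,x1,y0,y1):
    hsv=cv2.cvtColor(im[n],cv2.COLOR_BGR2HSV); m=np.zeros((480,640),bool)
    m[y0:y1,x0:x1]=((hsv[...,1]<70)&(hsv[...,2]>105))[y0:y1,x0:x1]; return m
mt=gray("top",176,194,265,285); ms=gray("side",262,284,355,395)
print(mt.sum(),ms.sum())
P=[cyl(.012,.034,.089)]; p0=ray("top",(183,275),.085)[:2]
for M in({"top":mt},{"side":ms},{"top":mt,"side":ms}): print("pin",list(M),fit(P,M,p0,False))
rk=ray("top",(190,275.5),.034);print("rack~",rk)
L=[box(-.03,.03,-.05,.05,0,.008),box(.022,.03,-.05,.05,0,.06)]
g={"top":trace("top","offcut")[0]["region"],"side":trace("side","offcut")[0]["region"]}
o0=list(ray("top",(464,270),.005)[:2])+[-.4]
for M in({"top":g["top"]},{"side":g["side"]},g): print("off",list(M),[fit(L,M,o0[:2]+[a]) for a in(-.4,)])
for n in g:
    o=im[n].copy()
E
python3 m.py
python3 - <<'E'
import cv2
b=cv2.imread("pics/side0.png")
a=cv2.resize(b[340:450,215:335],None,fx=5,fy=5,interpolation=cv2.INTER_CUBIC);cv2.imwrite("pics/pinc.png",a)
E
```

```text
v0 [np.float64(0.5795398013836783), np.float64(0.08615233705407675), np.float64(0.08808698063152276)]
['top'] [0.581  0.088  0.0904] rms 0.06098718825323819 socket [0.60406731 0.16539529 0.03      ]
['side'] [0.5816 0.0883 0.0913] rms 0.05004468970131011 socket [0.60460612 0.16572865 0.03      ]
['top', 'side'] [0.5813 0.0882 0.0908] rms 0.10894073101810989 socket [0.60440993 0.16560014 0.03      ]
82 582
pin ['top'] (array([0.5021, 0.3833]), np.float64(0.127))
pin ['side'] (array([0.501 , 0.3807]), np.float64(0.21))
pin ['top', 'side'] (array([0.5014, 0.3821]), np.float64(0.351))
rack~ [0.5006369  0.37864382 0.034     ]
off ['top'] [(array([ 0.5292, -0.4066, -0.3592]), np.float64(0.007))]
off ['side'] [(array([ 0.5301, -0.4078, -0.3427]), np.float64(0.005))]
off ['top', 'side'] [(array([ 0.5295, -0.4067, -0.3536]), np.float64(0.015))]
```

View pics/pinc.png

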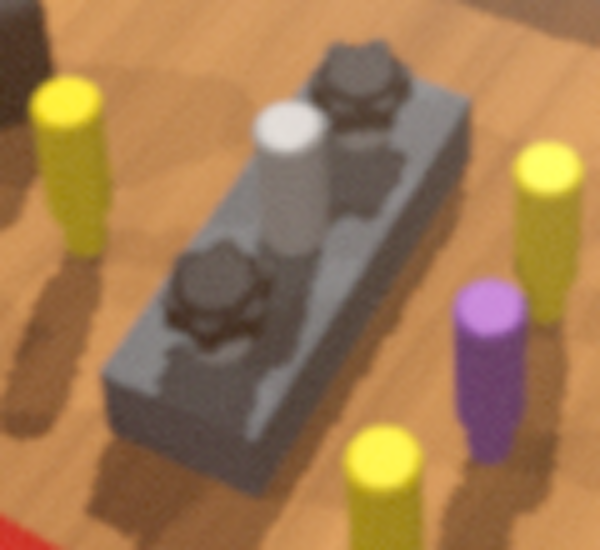

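Enlarged crop: the grey smooth pin stands between the two star knobs, with the yellow and purple look-alikes outside the rack. Pin ≈ (0.501, 0.382), socket ≈ (0.6045, 0.1656), plate yaw 5.2°, offcut (0.5295, −0.407) yaw −20°. The two cameras agree to about 1–2 mm, and the heights and sizes fit.

>>> play_rows:
  linear:
    - [0.0388, -0.0266, 0]
    - [0.0388, -0.0266, 0]
    - [0.0388, -0.0266, 0]
    - [0.0388, -0.0266, 0]
    - [0.0388, -0.0266, 0]
    - [0.0388, -0.0266, 0]
    - [0.0388, -0.0266, 0]
    - [0.0388, -0.0263, 0]
  turn: [-8.4, -8.4, -8.4, -8.4, -8.4, -8.4, -8.4, -8.2]
  hand: 0.05

```text
time: 1.8
tool_pos: [0.5027, 0.3816, 0.2314]
tool_rot: [-0.0, 0.676, 0.737, 0.0]
contact_force: [0.3, 0.2, 1.0]
gripper_width: 0.585
grasp_force: 0.0
```

>>> play_rows:
  linear:
    - [0, 0, -0.04]
    - [0, 0, -0.04]
    - [0, 0, -0.02]
    - [0, 0, 0]
    - [0, 0, 0]
  turn: [0, 0, 0, 0, 0]

```text
time: 2.42
tool_pos: [0.5025, 0.3833, 0.1334]
tool_rot: [0.0, 0.674, 0.739, 0.001]
contact_force: [-0.8, -0.6, 0.3]
gripper_width: 0.59
grasp_force: 0.0
```

```bash
cat > s.py <<'E'
from h import *
s=state();q=s["tool_rot"];Rm=R.from_quat([q[1],q[2],q[3],q[0]]).as_matrix()
print(s["time"],np.round(s["tool_pos"],4),"yaw",np.degrees(np.arctan2(Rm[1,1],Rm[0,1])),"z",Rm[:,2].round(3),np.round(s["contact_force"],1),np.round(s["gripper_width"]*.0854,4),s["grasp_force"],np.round(s["joint_pos"],2))
E
python3 s.py; python3 -c "
from h import *
snap('side','side1.png')
a=cv2.imread('pics/side1.png')[250:450,180:400];cv2.imwrite('pics/side1c.png',cv2.resize(a,None,fx=3,fy=3))"
```

```text
2.425 [0.5025 0.3833 0.1334] yaw 5.212632081876236 z [ 0.003  0.002 -1.   ] [-0.8 -0.6  0.3] 0.0504 0.0 [0.53 0.14 1.68 0.   1.31 0.44]
```

View pics/side1c.png

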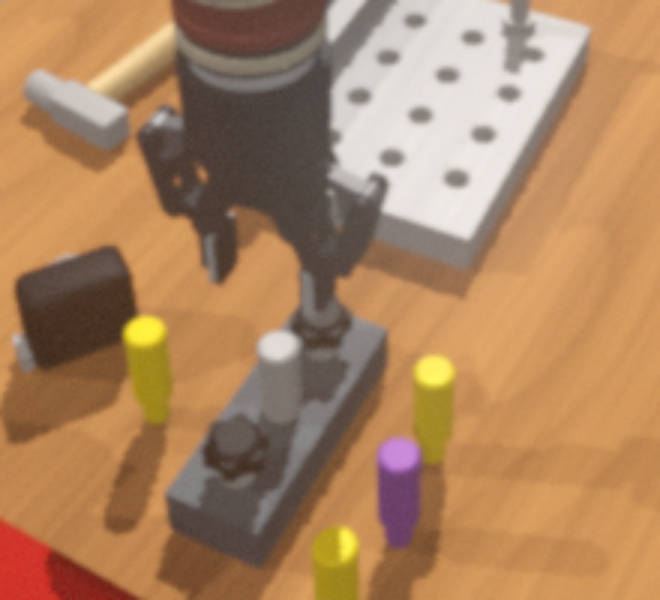

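The fingers straddle the pin across the rack, clear of the knobs and look-alikes. Going down to grasp.

>>> play_rows:
  linear:
    - [0, -0.001, -0.04]
    - [0, 0, -0.03]
    - [0, 0, -0.017]
    - [0, 0, 0]
    - [0, 0, 0]
  turn: [0, 0, 0, 0, 0]

```text
time: 3.1
tool_pos: [0.5027, 0.3823, 0.0463]
tool_rot: [0.0, 0.674, 0.738, 0.001]
contact_force: [0.4, 0.6, -0.1]
gripper_width: 0.583
grasp_force: 0.0
```

>>> play_rows:
  linear:
    - [0, 0, 0]
    - [0, 0, 0]
    - [0, 0, 0]
    - [0, 0, 0]
    - [0, 0, 0]
    - [0, 0, 0]
  turn: [0, 0, 0, 0, 0, 0]
  hand: 0.0

```text
time: 3.85
tool_pos: [0.5019, 0.3821, 0.046]
tool_rot: [-0.0, 0.674, 0.738, 0.001]
contact_force: [-3.2, -1.6, 5.5]
gripper_width: 0.27
grasp_force: 58.6
```

```bash
python3 s.py
```

```text
3.85 [0.5019 0.3821 0.046 ] yaw 5.196385271967817 z [ 0.001  0.001 -1.   ] [-3.2 -1.6  5.5] 0.0231 58.58843922615051 [0.53 0.24 1.73 0.   1.17 0.44]
```

>>> play_rows:
  linear:
    - [0, 0, 0.02]
    - [0, 0, 0.03]
    - [0, 0, 0.04]
    - [0, 0, 0]
  turn: [0, 0, 0, 0]

```text
time: 4.35
tool_pos: [0.5041, 0.383, 0.1399]
tool_rot: [0.001, 0.674, 0.738, 0.004]
contact_force: [0.7, 0.3, -1.5]
gripper_width: 0.261
grasp_force: 59.8
```

>>> play_rows:
  linear:
    - [0.012, -0.026, 0]
    - [0.012, -0.026, 0]
    - [0.013, -0.027, 0]
    - [0.013, -0.027, 0]
    - [0.013, -0.027, 0]
    - [0.013, -0.027, 0]
    - [0.013, -0.027, 0]
    - [0.013, -0.027, 0]
  turn: [10, 10, 10, 10, 10, 10, 10, 10]

```text
time: 5.35
tool_pos: [0.6028, 0.1663, 0.1326]
tool_rot: [-0.001, 0.039, 0.999, -0.0]
contact_force: [-0.1, 0.3, -1.3]
gripper_width: 0.266
grasp_force: 59.7
```

>>> play_rows:
  linear:
    - [0, 0, -0.02]
    - [0, 0, -0.02]
    - [0, 0, 0]
    - [0, 0, 0]
  turn: [10, 0, 0, 0]

```text
time: 5.85
tool_pos: [0.6033, 0.1679, 0.0941]
tool_rot: [-0.0, -0.045, 0.999, -0.0]
contact_force: [-0.5, -0.2, -1.7]
gripper_width: 0.264
grasp_force: 59.7
```

```bash
python3 s.py; python3 -c "
from h import *
snap('side','side2.png')
a=cv2.imread('pics/side2.png')[190:340,200:380];cv2.imwrite('pics/side2c.png',cv2.resize(a,None,fx=4,fy=4,interpolation=cv2.INTER_CUBIC))"
```

```text
5.85 [0.6033 0.1679 0.0941] yaw 95.153667536523 z [-0. -0. -1.] [-0.5 -0.2 -1.7] 0.0225 59.71771538257599 [ 0.15  0.17  1.72 -0.    1.25 -1.51]
```

View pics/side2c.png

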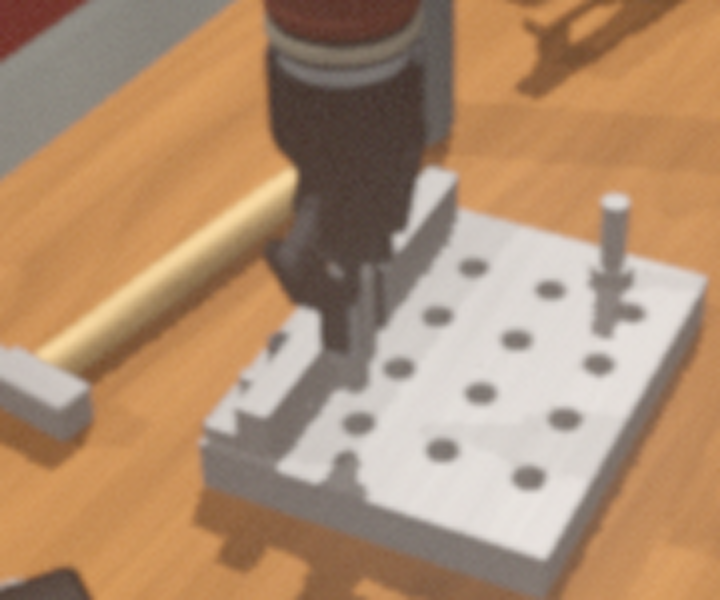

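Pin held upright above the socket (hole at about side pixel 289,296, foot ≈ 289,287). Now a finer relative measurement, shank against the hole in the same picture.

```bash
python3 - <<'E'
from h import *
g=cv2.cvtColor(cv2.imread("pics/side2.png"),cv2.COLOR_BGR2GRAY)
print("cols 276..304")
for r in range(270,304): print(r,g[r,276:304])
for nm,p in(("socket",(.6046,.1657,.03)),("foot@tcp",(.6033,.1679,.058)),("shoulder",(.6033,.1679,.082))): print(nm,proj("side",p).round(2))
for d in((.001,0,0),(0,.001,0),(0,0,.001)): print(d,(proj("side",np.add((.604,.166,.05),d))-proj("side",(.604,.166,.05))).round(3))
im=snap("top","top2.png"); print(proj("top",(.604,.1656,.03)))
gt=cv2.cvtColor(im,cv2.COLOR_RGB2GRAY); print(gt[232:250,258:280])
E
```

```text
cols 276..304
270 [208 210 204 180 120  81  78  77  77  78  86 102 116 114 109 115 113 104
  91  98 125 167 193 203 203 202 205 206]
271 [208 209 206 180 119  78  76  75  77  76  84  99 114 113 113 116 112 109
 110 121 150 181 200 203 205 203 206 204]
272 [210 210 205 179 119  79  79  77  79  78  85 102 115 114 110 115 116 116
 135 159 179 196 202 205 203 206 207 206]
273 [209 209 205 179 121  80  77  77  75  77  86 103 115 113 112 113 115 130
 162 190 199 203 205 203 205 206 207 208]
274 [209 209 204 183 124  82  78  75  77  76  82  99 113 116 110 111 115 135
 172 198 203 204 204 205 206 207 207 206]
275 [209 209 204 186 132  89  75  82  78  78  84  98 115 114 109 114 120 139
 176 199 205 205 204 205 207 207 206 206]
276 [210 210 208 187 142  94  79  79  78  76  83 102 114 115 109 112 119 138
 177 200 205 204 206 206 207 207 208 205]
277 [209 210 205 185 142 105  97  92  89  86  90 103 115 118 115 115 120 142
 177 200 205 205 206 206 205 204 204 204]
278 [209 206 194 165 127 113 113 111 106 100 101 111 121 117 116 116 123 151
 185 201 205 201 197 194 195 197 200 204]
279 [209 200 17
[... 4125 characters left out ...]
0  93  88  89  92  91  88  76
   85 114  91  98]
 [ 61  56  46  43  42  43  40  45  40  46  79  89  88  88  91  90  84  84
   80 113 123 151]
 [ 57  46  43  39  44  42  44  42  46  46  74  87  89  89  86  89  88  86
   76 100 126 162]
 [ 50  47  42  43  40  40  42  41  36  41  68  85  88  90  89  93  92  89
   78  85 119 159]
 [ 44  38  49  41  44  40  43  41  40  39  61  83  91  88  90  90  88  95
   75  69  92 150]
 [ 40  38  42  41  43  40  39  40  38  42  57  80  88  89  92  88  88  90
   78  60  81 148]
 [ 35  38  37  33  38  38  30  39  48  74  84  86  90  90  90  89  93  90
   70  61  75 136]
 [ 44  40  45  45  41  37  42  67 101 138 127 101  91  88  88  92  92  86
   74  56  74 127]]
```

>>> play_rows:
  linear:
    - [-0.0005, -0.0017, -0.012]
    - [0, 0, -0.01]
    - [0, 0, -0.006]
    - [0, 0, -0.004]
    - [0, 0, 0]
  turn: [0, 0, 0, 0, 0]

```text
time: 6.58
tool_pos: [0.6028, 0.1658, 0.0619]
tool_rot: [-0.0, -0.045, 0.999, -0.0]
contact_force: [-1.0, -0.3, -2.5]
gripper_width: 0.267
grasp_force: 59.7
```

```bash
python3 s.py
```

```text
6.575 [0.6028 0.1658 0.0619] yaw 95.1899459604007 z [-0.001 -0.    -1.   ] [-1.  -0.3 -2.5] 0.0228 59.715049266815186 [ 0.15  0.21  1.74  0.    1.19 -1.51]
```

>>> play_rows:
  linear:
    - [0, 0, -0.003]
    - [0, 0, -0.003]
    - [0, 0, 0]
  turn: [0, 0, 0]

```text
time: 6.95
tool_pos: [0.6028, 0.1658, 0.056]
tool_rot: [-0.0, -0.045, 0.999, -0.0]
contact_force: [0.4, -0.1, -1.7]
gripper_width: 0.27
grasp_force: 59.7
```

In the hole with no side force. Lowering to the shoulder.

>>> play_rows:
  linear:
    - [0, 0, -0.004]
    - [0, 0, -0.004]
    - [0, 0, -0.004]
    - [0, 0, -0.002]
    - [0, 0, -0.001]
    - [0, 0, 0]
  turn: [0, 0, 0, 0, 0, 0]

```text
time: 7.7
tool_pos: [0.6034, 0.1659, 0.042]
tool_rot: [0.0, -0.045, 0.999, 0.0]
contact_force: [-1.6, -0.1, 1.8]
gripper_width: 0.267
grasp_force: 60.2
```

>>> play_rows:
  linear:
    - [0, 0, -0.001]
    - [0, 0, -0.0005]
    - [0, 0, 0]
  turn: [0, 0, 0]

```text
time: 8.07
tool_pos: [0.604, 0.166, 0.042]
tool_rot: [0.001, -0.045, 0.999, 0.0]
contact_force: [-3.6, -1.0, 9.0]
gripper_width: 0.264
grasp_force: 60.7
```

>>> play_rows:
  linear:
    - [0, 0, 0]
    - [0, 0, 0]
    - [0, 0, 0]
    - [0, 0, 0]
  turn: [0, 0, 0, 0]
  hand: 0.05

```text
time: 8.57
tool_pos: [0.6029, 0.1658, 0.0395]
tool_rot: [-0.0, -0.045, 0.999, -0.0]
contact_force: [0.3, -0.0, -0.4]
gripper_width: 0.586
grasp_force: 0.0
```

>>> play_rows:
  linear:
    - [0, 0, 0.02]
    - [0, 0, 0.03]
    - [0, 0, 0.05]
    - [0, 0, 0.04]
    - [0, 0, 0]
  turn: [0, 0, 0, 0, 0]

```text
time: 9.2
tool_pos: [0.6062, 0.1664, 0.1871]
tool_rot: [0.006, -0.045, 0.999, 0.001]
contact_force: [0.4, -0.0, -0.1]
gripper_width: 0.585
grasp_force: 0.0
```

>>> play_rows:
  linear:
    - [-0.02, -0.03, 0]
    - [-0.03, -0.045, 0]
    - [-0.03, -0.045, 0]
    - [0, -0.045, 0]
    - [0, -0.045, 0]
    - [0, -0.045, 0]
    - [0, -0.045, 0]
    - [0, -0.045, 0]
  turn: [-8.5, -8.5, -8.5, -8.5, -8.5, -8.5, -8.5, -8.5]

```text
time: 10.2
tool_pos: [0.5225, -0.1805, 0.1797]
tool_rot: [-0.0, 0.523, 0.852, 0.0]
contact_force: [1.2, -0.5, 0.2]
gripper_width: 0.588
grasp_force: 0.0
```

>>> play_rows:
  linear:
    - [0, -0.045, 0]
    - [0, -0.045, 0]
    - [0, -0.045, 0]
    - [0.0155, -0.045, 0]
    - [0.0155, -0.0565, 0]
    - [0, 0, -0.03]
    - [0, 0, 0]
    - [0, 0, 0]
  turn: [-8.5, -8.5, -8.5, -8.5, -8.5, -5, 0, 0]
  hand: 0.06

```text
time: 11.2
tool_pos: [0.554, -0.4151, 0.1502]
tool_rot: [-0.0, 0.82, 0.572, -0.0]
contact_force: [0.9, -0.4, -0.7]
gripper_width: 0.701
grasp_force: 0.0
```

```bash
python3 s.py; python3 - <<'E'
from h import *
for n in("top","side"):snap(n,n+"3.png")
a=cv2.imread("pics/side3.png"); g=cv2.imread("pics/top3.png")
A=cv2.resize(a[130:350,220:470],None,fx=1.6,fy=1.6); B=cv2.resize(g[190:310,240:500],(400,185)); 
C=np.zeros((545,400,3),np.uint8); C[:352]=A[:352,:400]; C[356:541]=B; cv2.imwrite("pics/c3.png",C)
ms={n:[d for d in trace(n,"pin_mid")] for n in("side",)}
for d in ms["side"]: print(d["p"],d["location"])
print("pin home side px",proj("side",(.6046,.1657,.0575)))
E
```

```text
11.2 [ 0.554  -0.4151  0.1502] yaw -20.20397241571692 z [-0.  0. -1.] [ 0.9 -0.4 -0.7] 0.0599 0.0 [-0.75  0.26  1.51  0.    1.36 -0.4 ]
0.85 [325.0, 386.1]
0.68 [230.5, 371.9]
0.66 [291.8, 438.6]
0.64 [288.5, 287.8]
0.63 [314.0, 411.5]
pin home side px [288.76428008 285.85723216]
```

View pics/c3.png

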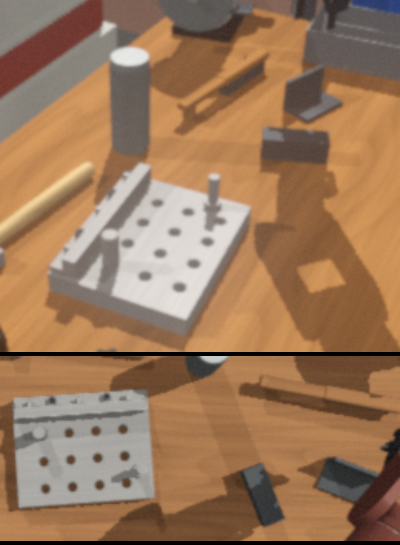

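```bash
python3 - <<'E'
from h import *
print(proj("side",(.554,-.415,.15)),proj("top",(.554,-.415,.15)),proj("side",(.5539,-.4157,.06)))
a=cv2.imread("pics/side3.png");cv2.imwrite("pics/c3b.png",cv2.resize(a[80:230,340:500],None,fx=4,fy=4,interpolation=cv2.INTER_CUBIC))
E
```

```text
[414.64160274 147.08709477] [485.26871152 262.07840024] [410.90980241 175.47499273]
```

View pics/c3b.png

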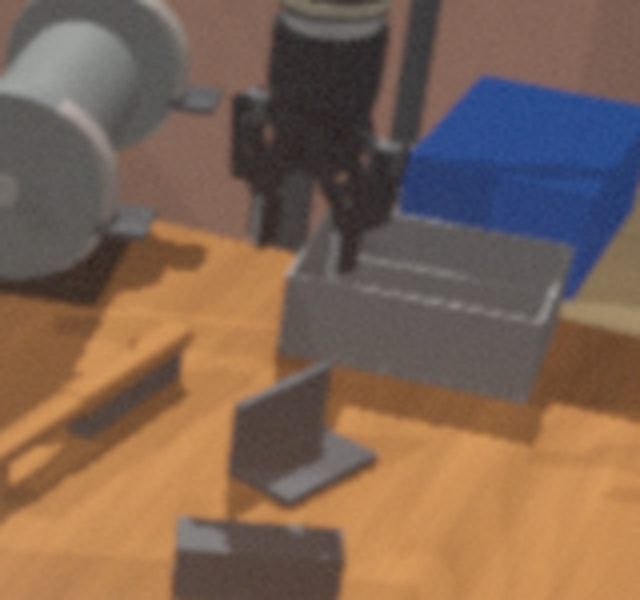

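The gripper hangs above the offcut's upright leg with a finger on each side (side pixels ≈ 407,140 and 426,147). The pin stands home at (288,287). Going down to grip.

>>> play_rows:
  linear:
    - [0, -0.0005, -0.04]
    - [0, 0, -0.04]
    - [0, 0, -0.025]
    - [0, 0, -0.009]
    - [0, 0, 0]
    - [0, 0, 0]
  turn: [0, 0, 0, 0, 0, 0]

```text
time: 12.1
tool_pos: [0.5551, -0.4171, 0.0381]
tool_rot: [0.002, 0.821, 0.571, 0.0]
contact_force: [-0.6, -0.5, 1.0]
gripper_width: 0.701
grasp_force: 0.0
```

>>> play_rows:
  linear:
    - [0, 0, 0]
    - [0, 0, 0]
    - [0, 0, 0]
    - [0, 0, 0]
    - [0, 0, 0]
    - [0, 0, 0]
    - [0, 0, 0]
    - [0, 0, 0]
  turn: [0, 0, 0, 0, 0, 0, 0, 0]
  hand: 0.0

```text
time: 13.1
tool_pos: [0.5544, -0.4164, 0.0364]
tool_rot: [0.0, 0.821, 0.571, 0.0]
contact_force: [1.8, -0.2, 4.3]
gripper_width: 0.077
grasp_force: 62.8
```

```bash
python3 s.py
```

```text
13.1 [ 0.5544 -0.4164  0.0364] yaw -20.306335981153875 z [ 0.001 -0.001 -1.   ] [ 1.8 -0.2  4.3] 0.0066 62.80596613883972 [-0.75  0.38  1.57  0.    1.19 -0.4 ]
```

>>> play_rows:
  linear:
    - [0, 0, 0.02]
    - [0, 0, 0.04]
    - [0, 0, 0.05]
    - [0, 0, 0.035]
    - [0, 0.03, 0]
    - [0, 0.04, 0]
    - [0, 0.045, 0]
    - [0, 0.045, 0]
  turn: [0, 0, 0, 0, 3, 3, 3, 3]

```text
time: 14.1
tool_pos: [0.5525, -0.254, 0.1791]
tool_rot: [-0.002, 0.756, 0.655, -0.001]
contact_force: [0.3, 1.3, -6.4]
gripper_width: 0.077
grasp_force: 61.4
```

>>> play_rows:
  linear:
    - [0, 0.045, 0]
    - [0, 0.045, 0]
    - [0, 0.045, 0]
    - [0, 0.045, 0]
    - [0, 0.045, 0]
    - [0.022, 0.045, 0]
    - [0.03, 0.045, 0]
    - [0.02, 0.039, 0]
  turn: [3, 3, 3, 3, 1.5, 0, 0, 0]

```text
time: 15.1
tool_pos: [0.6253, 0.0995, 0.1794]
tool_rot: [-0.001, 0.674, 0.739, -0.001]
contact_force: [0.1, -0.7, -5.3]
gripper_width: 0.081
grasp_force: 61.5
```

>>> play_rows:
  linear:
    - [0, 0, -0.03]
    - [0, 0, -0.03]
    - [0, 0, 0]
    - [0, 0, 0]
  turn: [0, 0, 0, 0]

```text
time: 15.6
tool_pos: [0.626, 0.0977, 0.1213]
tool_rot: [0.0, 0.674, 0.738, -0.0]
contact_force: [0.5, -0.1, -4.9]
gripper_width: 0.079
grasp_force: 61.4
```

```bash
python3 s.py; python3 - <<'E'
from h import *
for n in("top","side"):snap(n,n+"4.png")
a=cv2.imread("pics/side4.png");cv2.imwrite("pics/c4.png",cv2.resize(a[190:330,230:390],None,fx=4,fy=4,interpolation=cv2.INTER_CUBIC))
E
```

```text
15.6 [0.626  0.0977 0.1213] yaw 5.184871629075781 z [-0. -0. -1.] [ 0.5 -0.1 -4.9] 0.0067 61.37622356414795 [ 0.04  0.16  1.69 -0.    1.3  -0.05]
```

View pics/c4.png

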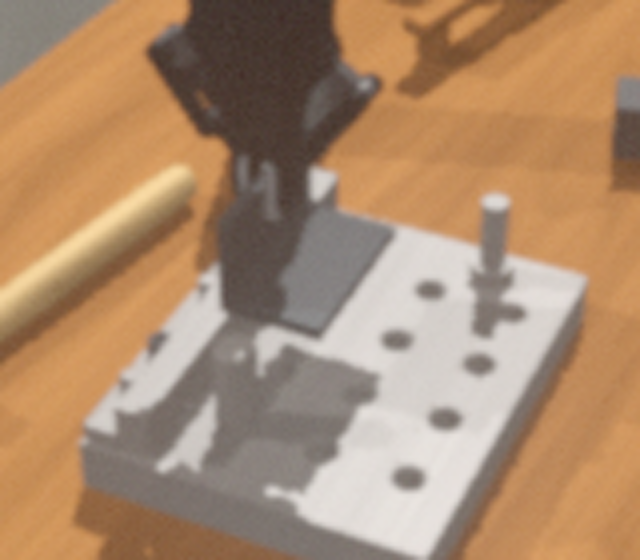

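```bash
python3 - <<'E'
from h import *
T=np.array([.626,.0977]);y=.0905;c,s=np.cos(y),np.sin(y)
W=lambda a,b,z:(T[0]+c*a-s*b,T[1]+s*a+c*b,z)
for nm,p in(("nearL bottom",(-.056,.05,.085)),("farL bottom",(.004,.05,.085)),("nearR top",(-.056,-.05,.093)),("farL top",(.004,.05,.145))):
  q=proj("side",W(*p)); print(nm,q.round(1),"crop",((q-[230,190])*4).round())
h=cv2.cvtColor(cv2.imread("pics/side4.png"),cv2.COLOR_BGR2GRAY)
L=[box(-.056,.004,-.05,.05,.085,.093),box(-.004,.004,-.05,.05,.085,.145)]
d=trace("side","offcut")[0]; print(d["p"],d["location"],d["region"].sum())
E
```

```text
nearL bottom [310.1 275.8] crop [320. 343.]
farL bottom [284.6 268.1] crop [218. 312.]
nearR top [329.1 246.7] crop [397. 227.]
farL top [283.7 245.6] crop [215. 222.]
0.58 [325.7, 294.8] 5682
```

The offcut is held level, and its corners are within about 2 px of prediction (side 310,274). Lowering it onto the plate, short of the fence and pin.

>>> play_rows:
  linear:
    - [0, 0, -0.02]
    - [0, 0, -0.02]
    - [0, 0, -0.01]
    - [0, 0, -0.003]
    - [0, 0, 0]
    - [0, 0, 0]
  turn: [0, 0, 0, 0, 0, 0]

```text
time: 16.5
tool_pos: [0.6264, 0.0979, 0.0684]
tool_rot: [0.0, 0.674, 0.738, 0.0]
contact_force: [-0.0, 0.3, -5.6]
gripper_width: 0.079
grasp_force: 61.4
```

>>> play_rows:
  linear:
    - [0, 0, -0.001]
    - [0, 0, -0.001]
    - [0, 0, 0]
  turn: [0, 0, 0]

```text
time: 16.88
tool_pos: [0.6263, 0.0979, 0.0664]
tool_rot: [0.0, 0.674, 0.738, 0.0]
contact_force: [-0.2, 0.7, -2.9]
gripper_width: 0.081
grasp_force: 61.7
```

>>> play_rows:
  linear:
    - [0.003, 0.0003, 0]
    - [0.003, 0.0003, 0]
    - [0.002, 0.0002, 0]
    - [-0.0003, 0.003, 0]
    - [-0.0003, 0.003, 0]
    - [0, 0, 0]
  turn: [0, 0, 0, 0, 0, 0]

```text
time: 17.62
tool_pos: [0.6341, 0.1049, 0.0664]
tool_rot: [0.001, 0.674, 0.738, 0.001]
contact_force: [1.3, 0.8, -0.2]
gripper_width: 0.08
grasp_force: 62.3
```

>>> play_rows:
  linear:
    - [0.001, 0.0001, 0]
    - [0.001, 0.0001, 0]
    - [0, 0, 0]
  turn: [0, 0, 0]

```text
time: 18.0
tool_pos: [0.6352, 0.1051, 0.0663]
tool_rot: [-0.0, 0.674, 0.738, -0.0]
contact_force: [-4.4, -0.4, 5.8]
gripper_width: 0.08
grasp_force: 63.1
```

>>> play_rows:
  linear:
    - [0.001, 0.0001, 0]
    - [0.0005, 0, 0]
    - [0, 0, 0]
  turn: [0, 0, 0]

```text
time: 18.38
tool_pos: [0.6357, 0.1051, 0.0663]
tool_rot: [-0.001, 0.674, 0.738, -0.001]
contact_force: [-8.6, -1.0, 8.5]
gripper_width: 0.079
grasp_force: 63.5
```

>>> play_rows:
  linear:
    - [-0.0001, 0.001, 0]
    - [-0.0001, 0.001, 0]
    - [0, 0, 0]
  turn: [0, 0, 0]

```text
time: 18.75
tool_pos: [0.6357, 0.1052, 0.0663]
tool_rot: [-0.0, 0.674, 0.738, -0.002]
contact_force: [-8.1, -7.6, 7.7]
gripper_width: 0.08
grasp_force: 63.5
```

>>> play_rows:
  linear:
    - [-0.0001, 0.001, 0]
    - [0, 0.001, 0]
    - [0, 0, 0]
  turn: [0, 0, 0]

```text
time: 19.12
tool_pos: [0.6356, 0.1064, 0.0663]
tool_rot: [0.0, 0.674, 0.738, -0.003]
contact_force: [-8.5, -9.8, 8.3]
gripper_width: 0.077
grasp_force: 63.5
```

```bash
python3 s.py; python3 - <<'E'
from h import *
snap("side","side5.png")
a=cv2.imread("pics/side5.png");cv2.imwrite("pics/c5.png",cv2.resize(a[220:320,240:360],None,fx=5,fy=5,interpolation=cv2.INTER_CUBIC))
E
```

```text
19.125 [0.6356 0.1064 0.0663] yaw 5.177938501839646 z [-0.004 -0.005 -1.   ] [-8.5 -9.8  8.3] 0.0065 63.50963473320007 [ 0.05  0.25  1.68 -0.    1.21 -0.04]
```

View pics/c5.png

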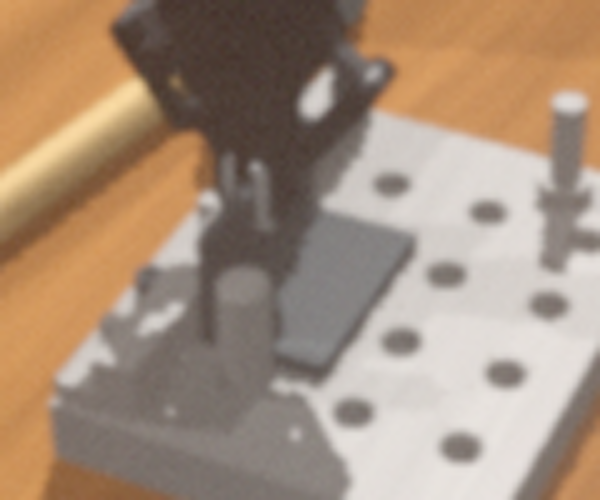

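>>> play_rows:
  linear:
    - [0, 0.001, 0]
    - [0, 0.001, 0]
    - [0, 0, 0]
  turn: [0, 0, 0]

```text
time: 19.55
tool_pos: [0.6355, 0.1076, 0.0664]
tool_rot: [0.001, 0.674, 0.738, -0.004]
contact_force: [-8.2, -11.6, 9.2]
gripper_width: 0.075
grasp_force: 63.6
```

>>> play_rows:
  linear:
    - [0, 0.001, 0]
    - [0, 0.001, 0]
    - [0, 0, 0]
  turn: [0, 0, 0]

```text
time: 19.92
tool_pos: [0.6355, 0.108, 0.0665]
tool_rot: [0.002, 0.674, 0.738, -0.005]
contact_force: [-9.1, -16.6, 9.7]
gripper_width: 0.078
grasp_force: 63.7
```

```bash
python3 s.py; python3 - <<'E'
from h import *
snap("side","side6.png")
for n in (3,4,5,6):
  g=cv2.cvtColor(cv2.imread(f"pics/side{n}.png"),cv2.COLOR_BGR2GRAY)
  print(n,"pin row 283",g[283,278:304],"row 291",g[291,278:306])
E
```

```text
19.925 [0.6355 0.108  0.0665] yaw 5.184297319947767 z [-0.004 -0.009 -1.   ] [ -9.1 -16.6   9.7] 0.0067 63.72141480445862 [ 0.06  0.25  1.68 -0.01  1.21 -0.03]
3 pin row 283 [111 113 114 112 113 118 122 122 122 122 121 117 117 118 116 133 165 180
 161 142 128 125 126 130 149 182] row 291 [117 122 142 174 188 177 140 121 123 118 118 118 117 121 117 128 158 189
 205 213 218 217 219 216 216 216 215 216]
4 pin row 283 [107 110 108 111 113 114 121 121 119 118 117 114 115 113 113 125 152 159
 138 118 119 117 116 115 113 124] row 291 [120 124 146 176 191 178 143 121 118 118 118 114 117 117 115 112 113 116
 115 123 130 135 136 134 136 134 134 134]
5 pin row 283 [108 100  89  84  90 108 121 119 120 115 115 114 113 115 116 111  99  93
 110 125 126 128 130 128 129 130] row 291 [116 116 115 117 117 117 119 119 118 117 116 114 113 113 113 110 104  93
  96 100 110 118 120 124 129 129 132 122]
6 pin row 283 [105  99  80  83  95 109 115 122 121 118 113 112 114 113 111 112  99  95
 112 126 129 127 129 128 129 127] row 291 [118 115 119 115 116 117 119 121 117 117 116 119 116 114 113 111 101  99
 104 111 120 124 127 131 133 134 129 122]
```

Firm contact with the fence and the pin now. Easing the preload, then releasing.

>>> play_rows:
  linear:
    - [-0.0005, -0.002, 0]
    - [0, -0.002, 0.001]
    - [0, 0, 0]
  turn: [0, 0, 0]

```text
time: 20.35
tool_pos: [0.6354, 0.1076, 0.0664]
tool_rot: [0.0, 0.674, 0.738, -0.002]
contact_force: [-3.8, -6.1, 2.2]
gripper_width: 0.078
grasp_force: 62.7
```

>>> play_rows:
  linear:
    - [0, 0, 0]
    - [0, 0, 0]
    - [0, 0, 0]
    - [0, 0, 0]
  turn: [0, 0, 0, 0]
  hand: 0.04

```text
time: 20.85
tool_pos: [0.6363, 0.1092, 0.0669]
tool_rot: [0.0, 0.674, 0.738, 0.0]
contact_force: [0.4, 0.7, 0.2]
gripper_width: 0.469
grasp_force: 0.0
```

>>> play_rows:
  linear:
    - [0, 0, 0.02]
    - [0, 0, 0.03]
    - [0, 0, 0.02]
    - [0, 0, 0]
    - [0, 0, 0]
  turn: [0, 0, 0, 0, 0]

```text
time: 21.48
tool_pos: [0.6356, 0.1089, 0.1361]
tool_rot: [-0.0, 0.674, 0.738, -0.0]
contact_force: [-0.3, -0.2, -0.2]
gripper_width: 0.466
grasp_force: 0.0
```

```bash
python3 s.py
```

```text
21.475 [0.6356 0.1089 0.1361] yaw 5.1899940689791855 z [-0.001 -0.    -1.   ] [-0.3 -0.2 -0.2] 0.0398 0.0 [ 0.05  0.17  1.65  0.    1.32 -0.04]
```

>>> play_rows:
  linear:
    - [-0.01, -0.001, 0]
    - [-0.01, -0.001, 0]
    - [-0.0065, -0.001, 0]
    - [0, 0, 0]
    - [0, 0, 0]
  turn: [0, 0, 0, 0, 0]
  hand: 0.0

```text
time: 22.1
tool_pos: [0.6098, 0.106, 0.137]
tool_rot: [0.0, 0.674, 0.738, 0.0]
contact_force: [0.2, 0.9, 0.1]
gripper_width: 0.003
grasp_force: 0.0
```

>>> play_rows:
  linear:
    - [0, 0, -0.03]
    - [0, 0, -0.03]
    - [0, 0, -0.02]
    - [0, 0, -0.01]
    - [0, 0, -0.003]
    - [0, 0, 0]
  turn: [0, 0, 0, 0, 0, 0]

```text
time: 22.85
tool_pos: [0.6102, 0.106, 0.0473]
tool_rot: [-0.0, 0.674, 0.739, -0.0]
contact_force: [-11.3, -1.1, 14.7]
gripper_width: 0.003
grasp_force: 9.1
```

Contact at z 47 mm comes before the tip reaches the flat leg, so the closed linkage flare is touching the upright leg's top edge. Lifting and turning 90° so the narrow side faces the leg.

>>> play_rows:
  linear:
    - [0, 0, 0.03]
    - [0, 0, 0.04]
    - [0, 0, 0.02]
    - [0, 0, 0]
    - [0, 0, 0]
    - [0, 0, 0]
    - [0, 0, 0]
    - [0, 0, 0]
  turn: [0, 0, 10, 10, 10, 10, 10, 10]

```text
time: 23.85
tool_pos: [0.6104, 0.106, 0.1348]
tool_rot: [0.001, 0.212, 0.977, 0.0]
contact_force: [-0.7, 0.2, 0.4]
gripper_width: 0.002
grasp_force: 0.0
```

>>> play_rows:
  linear:
    - [0, 0, 0]
    - [0, 0, 0]
    - [0, 0, 0]
    - [0, 0, 0]
    - [0, 0, 0]
  turn: [10, 10, 10, 0, 0]

```text
time: 24.48
tool_pos: [0.61, 0.1059, 0.1343]
tool_rot: [0.0, -0.044, 0.999, 0.0]
contact_force: [0.8, -0.1, 0.0]
gripper_width: -0.0
grasp_force: 0.0
```

```bash
python3 s.py; python3 - <<'E'
from h import *
snap("side","side7.png")
a=cv2.imread("pics/side7.png");cv2.imwrite("pics/c7.png",cv2.resize(a[220:320,240:360],None,fx=5,fy=5,interpolation=cv2.INTER_CUBIC))
T=np.array([.5813,.0882]);y=.0908;c,s=np.cos(y),np.sin(y)
W=lambda a,b,z:(T[0]+c*a-s*b,T[1]+s*a+c*b,z)
for nm,p in(("nearL top",(0,.063,.038)),("nearR top",(0,-.037,.038)),("legtop L",(.052,.063,.09)),("legtop R inner",(.052,-.037,.09)),("legtop R outer",(.06,-.037,.09))):
  q=proj("side",W(*p)); print(nm,q.round(1),"crop",((q-[240,220])*5).round())
E
```

```text
24.475 [0.61   0.1059 0.1343] yaw 95.05033532479712 z [ 0.001  0.    -1.   ] [ 0.8 -0.1  0. ] -0.0 0.0 [ 0.05  0.12  1.71  0.    1.31 -1.61]
nearL top [304.1 293.2] crop [321. 366.]
nearR top [323.  266.4] crop [415. 232.]
legtop L [281.8 268. ] crop [209. 240.]
legtop R inner [302.4 242.5] crop [312. 112.]
legtop R outer [299.2 241.6] crop [296. 108.]
```

View pics/c7.png

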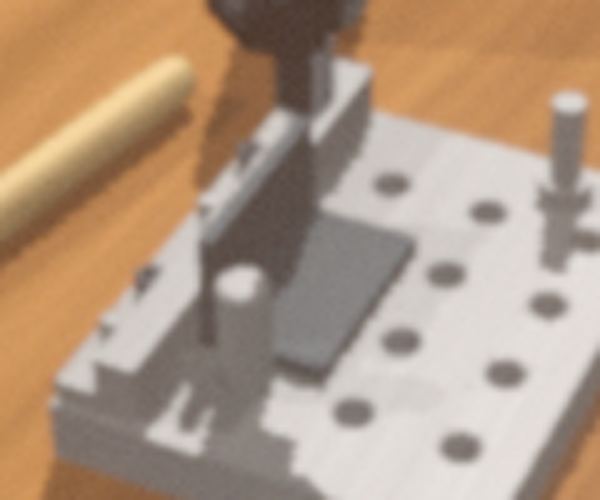

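The offcut sits flush, its corners matching the seated prediction (side 304,293 and 323,267), against the pin. Descending for the slanting push.

>>> play_rows:
  linear:
    - [0, 0, -0.03]
    - [0, 0, -0.03]
    - [0, 0, -0.02]
    - [0, 0, -0.008]
    - [0, 0, 0]
    - [0, 0, 0]
  turn: [0, 0, 0, 0, 0, 0]

```text
time: 25.28
tool_pos: [0.6107, 0.106, 0.0472]
tool_rot: [0.001, -0.045, 0.999, 0.0]
contact_force: [0.2, -0.5, 0.5]
gripper_width: 0.003
grasp_force: 0.0
```

>>> play_rows:
  linear:
    - [0, 0, -0.003]
    - [0, 0, -0.003]
    - [0, 0, -0.002]
    - [0, 0, 0]
  turn: [0, 0, 0, 0]

```text
time: 25.78
tool_pos: [0.6098, 0.106, 0.0381]
tool_rot: [0.0, -0.045, 0.999, -0.0]
contact_force: [-0.4, 0.6, 1.2]
gripper_width: -0.003
grasp_force: 1.0
```

>>> play_rows:
  linear:
    - [0.003, 0.0003, 0.0005]
    - [0.003, 0.0003, 0]
    - [0.003, 0.0003, 0]
    - [0.001, 0, 0]
    - [0, 0, 0]
  turn: [0, 0, 0, 0, 0]

```text
time: 26.4
tool_pos: [0.6179, 0.1067, 0.0382]
tool_rot: [-0.003, -0.045, 0.999, -0.0]
contact_force: [-8.8, -1.3, 6.2]
gripper_width: 0.002
grasp_force: 1.6
```

>>> play_rows:
  linear:
    - [0.001, 0.0001, 0]
    - [0.001, 0.0001, 0]
    - [0, 0, 0]
  turn: [0, 0, 0]

```text
time: 26.78
tool_pos: [0.6178, 0.1067, 0.0382]
tool_rot: [-0.005, -0.046, 0.999, -0.0]
contact_force: [-17.1, -1.9, 13.7]
gripper_width: 0.004
grasp_force: 5.1
```

>>> play_rows:
  linear:
    - [0.001, 0.0004, -0.001]
    - [0.001, 0.0004, -0.001]
    - [0, 0, 0]
  turn: [0, 0, 0]

```text
time: 27.15
tool_pos: [0.6177, 0.1068, 0.0382]
tool_rot: [-0.009, -0.046, 0.999, -0.001]
contact_force: [-32.3, -5.6, 30.1]
gripper_width: 0.006
grasp_force: 14.2
```

>>> play_rows:
  linear:
    - [0, 0, 0]
    - [0, 0, 0]
    - [0, 0, 0]
    - [0, 0, 0]
  turn: [0, 0, 0, 0]

```text
time: 27.65
tool_pos: [0.6177, 0.1068, 0.0382]
tool_rot: [-0.009, -0.046, 0.999, -0.001]
contact_force: [-31.7, -5.5, 29.4]
gripper_width: -0.002
grasp_force: 14.3
```

```bash
python3 - <<'E'
from h import *
b=cv2.cvtColor(snap("side","side8.png"),cv2.COLOR_RGB2GRAY).astype(np.float32)
a=cv2.cvtColor(cv2.imread("pics/side7.png"),cv2.COLOR_BGR2GRAY).astype(np.float32)
for nm,(x0,x1,y0,y1) in {"pin+end":(280,298,272,298),"near edge L":(296,310,284,298),"near edge R":(312,328,258,275)}.items():
    print(nm,cv2.phaseCorrelate(a[y0:y1,x0:x1].copy(),b[y0:y1,x0:x1].copy()))
for r in (284,288,291): print(r,a[r,296:316].astype(int),b[r,296:316].astype(int))
s=state();print(s["time"],s["contact_force"].round(1))
E
```

```text
pin+end ((0.9226370967372137, 0.7636417277255809), 0.6731393190077793)
near edge L ((0.4823377168960574, 0.7657256495548594), 0.7746261477470398)
near edge R ((-0.13724968251203684, -0.21077073776505628), 1.015473436564207)
284 [129 127 129 128 130 130 131 130 132 132 132 134 132 129 124 113 122 162
 190 200] [ 84  81  82  83  85  85  89  85  84  88  89  99 116 122 115 105 119 162
 192 201]
288 [134 132 134 130 134 135 134 136 136 136 134 130 116 109 137 176 196 205
 205 192] [ 89  91  90  90  93  94  99 106 111 119 124 119 107 109 140 176 198 207
 207 193]
291 [103 113 121 122 128 130 132 133 134 129 121 127 163 190 200 207 210 213
 213 210] [ 87  85  85  83  88  87  98 112 123 120 109 123 164 192 202 207 212 215
 216 213]
27.7 [-32.5  -6.   29.2]
```

```bash
python3 - <<'E'
import cv2,numpy as np
G={n:cv2.cvtColor(cv2.imread(f"pics/side{n}.png"),cv2.COLOR_BGR2GRAY) for n in(5,6,7,8)}
for c in(300,302,304):
  for n in G: print(c,n,G[n][284:304,c])
for r in (272,278,284):
  for n in G: print(r,n,G[n][r,302:324])
E
```

```text
300 5 [131 129 131 132 138 135 131 120 100  89  99 118 158 189 185 151 132 135
 136 134]
300 6 [129 129 130 133 136 136 133 127 114  93  93 105 122 159 190 184 155 145
 144 137]
300 7 [130 129 131 132 134 137 136 128 116  94  92 105 123 159 196 206 209 214
 215 215]
300 8 [ 85  88  86  89  93  92  87  88  85  86  90 110 116 117 121 126 135 146
 148 149]
302 5 [130 131 133 133 140 139 132 129 117  95  93 108 128 167 196 199 194 179
 156 143]
302 6 [130 132 131 130 132 136 135 133 123 100  92  97 115 136 170 197 204 208
 204 183]
302 7 [131 129 128 130 134 138 138 132 121 104  94  98 116 156 194 204 209 215
 216 216]
302 8 [ 89  86  82  91  99 107 100  98  99  94  89  99 108 121 143 176 198 208
 212 212]
304 5 [130 131 132 133 136 141 137 132 118  99  96 114 147 180 199 207 211 214
 213 208]
304 6 [127 131 130 132 136 137 136 129 121 104  94 107 133 162 194 206 211 215
 219 218]
304 7 [132 131 132 134 136 139 134 134 127 108  98 106 125 154 184 203 210 215
 218 219]
304 8 [ 84  89  83  91 111 128 129 123 116 102  93 108 127 152 179 203 211 215
 218 219]
272 5 [129 131 130 129 129 129 1
[... 431 characters left out ...]
203
 207 207 208 210]
278 6 [128 129 130 129 131 133 131 131 131 132 130 128 122 109 114 144 181 202
 206 209 209 210]
278 7 [132 130 130 132 135 133 132 132 134 134 134 131 129 118 112 144 178 201
 204 207 208 207]
278 8 [ 98 114 124 129 132 130 129 129 128 129 130 126 121 107 115 147 180 201
 207 207 208 207]
284 5 [130 132 130 132 134 131 133 126 121 105 121 167 194 205 206 206 201 200
 199 201 205 208]
284 6 [130 129 127 128 130 131 130 130 120 107 120 167 195 205 205 206 203 202
 200 200 203 209]
284 7 [131 130 132 132 132 134 132 129 124 113 122 162 190 200 204 203 200 199
 197 200 200 205]
284 8 [ 89  85  84  88  89  99 116 122 115 105 119 162 192 201 205 206 203 201
 200 199 204 208]
```

The end edge is in the same pixels as when it was pressed hard against the pin, and the push is steady at about 32 N into the fence and 29 N down. Handing in.

```bash
python3 -c "
from plant import *
print(job_done())"
```

```text
the job is handed in; nothing more can be done
None
```

I handed the job in at about 28 s: the pin is home in the left-hand end hole, and the offcut is flat on the plate against the fence and the pin. The closed fingers hold it there with a steady slanting push of about 32 N into the fence and 29 N down; no verdict came back.

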